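# Unbolt and open the sample box

## Robot

A 6-joint arm with a two-finger parallel gripper is mounted at the origin on a cart in front of the work surface, level with it; the furniture and walls round the work are solid. World frame = base frame: x ahead of the robot, y to its left, z up, the work surface at z = 0. Lengths are in m, angles in rad, forces in N, time in s.
With the tool pointing down it reaches from about 0.325 to 0.9 m from the base axis. Payload 6.1 kg.
Tool frame: the origin (TCP) lies at the very end of the fingers, on their centre line; the grasp point (between the pads) lies grip_point_offset behind it (grip_point_offset is the distance from the TCP to the grasp point, in m); z points along the fingers, x is the direction in which the jaws open and shut, and the axes are right-handed (so a half turn about z gives the same grasp; the last joint's range is limited). The gripper opens to 85 mm and grips with 20 to 120 N. Pads are 22 mm wide; open, the fingers measure 114 mm over their backs; the gripper's body (76 mm by 85 mm) begins 54 mm behind the grasp point. The pads swing forward as they close: fully open they stand 13 mm farther back than shut.
Start: joints at [1.146, 0.22, 1.526, -0, 1.395, -0.126], TCP at [0.184, 0.597, 0.231] pointing down, gripper open.
Joint ranges: [-2.98, 2.98], [-0.91, 2.08], [0.09, 2.57], [-1.24, 4.39], [0.2, 2.65], [-2.68, 2.68]. Speed limits (rad/s): [2.57, 2.57, 3.01, 3.14, 3.14, 3.14].

## Interface

Orientations are given as a rotation vector (axis times angle).
In Python, from plant import * gives the robot as it stands.
- The arm moves only by the tool arm_command, never from a script. Its argument "targets" is a list of rows, each an object of numbers: "dx", "dy", "dz": the shift along the world's x, y, z in m; "wx", "wy", "wz": the turn, a rotation vector about the world's x, y, z in degrees; "grip": the finger opening in m, from 0 to 0.0854. In form: [{"dx": .., "dy": .., "dz": .., "wx": .., "wy": .., "wz": .., "grip": ..}, ...]. A call has 1 to 8 rows; each row shifts and turns the pose as measured when the row begins; what a row does not reach is not made up. A row lasts 1/10 s, in which the tool goes at most 50 mm and 8.59 degrees, less where a joint would pass 70% of its speed; a pose out of reach is approached as far as the arm can. A call with a gripper value outside its range is refused whole. The fingers move at their own pace and stop on an object; "grip_force" is the grip in N (left out, the last holds). Time passes only in rows, so rows that do not move let the fingers close. It gives the time, the measured TCP pose, the force and the opening at its end, in the units of the state.
- get_obs(): the state, without advancing time (a new reading comes with each control period).
- get_image(name): name is "scene" or "top"; returns a dict with "img" (420x560x3 uint8, red, green, blue), "fov_y" (degrees; the focal length in pixels is half the picture's height over the tangent of half this angle, whatever the lens; pixels are square), "cx", "cy" (the principal point, pixels), "D" ([k1, k2, p1, p2, k3] as OpenCV has them; the pictures are not rectified), "rvec" (rotation vector, rad) and "tvec" (3), from world to camera coordinates, as OpenCV has them. Camera axes: x right, y down, z forward; pixel columns grow to the right and rows downward; lengths in m; the calibration is good to about 2 mm. A picture is of the moment at which its call begins. There is no depth.
- hand_in(): hands the job in, once; it reports no verdict.
The state is a dict: "time": time; "qpos": joint angles; "dq": joint speeds; "effort": joint torques, N m; "ee_pos": TCP position; "tcp_rot": TCP orientation; "wrist_force": force on the tool from outside, world axes, zero at the start; "ft_torque": the same for the moment, N m; "finger_gap": finger opening in m.
Only numpy, scipy, OpenCV 4.12 (cv2) and the standard library are available. Lean on these libraries where they do the work, as an engineer would, in place of code of your own. Each camera call takes 0.05 s, during which the arm holds its last target.

## Task

Open the low grey sample box: press its springy toothed catch bar down with one fingertip and keep it down while the other fingertip pushes the bolt's paddle all the way back to its stop, out of the shutter. Let the catch spring up again so that it locks the bolt there, then push the shutter fully open by its rib. Press and push only: pick nothing up, and leave the loose things on and around the box where they are.

Things in the scene. Friction and masses are not known exactly. Their poses are not given: they have to be found in the camera images.
- sample_box: Low grey case fixed to the bench, 164 (x) x 240 (y) x 45 mm high (flat deck at z 45). Origin: centre of its underside; z up; unturned, its x points away from the robot, its y to the robot's left. All 'box' coordinates are in this frame, in mm. Right part (y < 0): sliding shutter. Left part: a bolt, a 12 mm steel rod along y at x 0, z 65, its tip between two lugs of the shutter.
- rod (a point): On the rod's axis, at box (0, 22, 65) while shut. Near the robot lies the catch bar (box x -50 to -24), beyond the rod the paddle (x 3 to 40): a gripper straddling the rod, fingers lined up along box x and 63 mm apart centre to centre, reaches both. Two fixed staples over the rod (x -11 to 11, y -12 to -4 and 14 to 22) reach z 76. Free finger space before the paddle: x 14 to 48, y -20 to 38.
- catch_top (a point): Centre of the catch bar's level top face, 26 (x) x 110 mm (y), dark steel; up, it is at box (-37, 50, 71). Press it anywhere; the finger may slide along it. Its edge toward the rod has five lower teeth (top z 66.5) 13 mm apart; a pin of the bolt stands between two, so the bolt moves only while the bar is down 5 mm or more, and is caught in the next gap if the bar is let up early.
- catch (a joint): How far the catch bar is pressed down, in m: 0 up, 0.009 fully down (hard stop). Spring: about 3 N to start it, 7 N fully down. It clears the bolt's pin from 0.0045 on and springs back by itself.
- paddle (a point): Centre of the pushing face of the bolt's paddle: a steel plate 8 mm thick (y), upright on the far side of the rod, from box x 3 to 40 and from z 51 to 91. The face looks along box -y (to the right, toward the shutter); with the bolt shut this point is at box (26, 38, 70). Push it along box +y.
- bolt (a joint): How far the bolt is drawn back, in m: 0 shot into the shutter, 0.039 fully back against its stop, where the catch's last gap holds its pin. Moves along box +y, friction about 2 N.
- rib (a point): On the face of the shutter's rib that looks along box -x (to the robot), 12 mm below the rib's top edge, mid-length: the rib is an upright aluminium plate 50 mm long (y), 6 mm thick, from z 50 (the shutter's top face) to z 77. With the shutter shut this point is at box (-43, -80, 65); about 30 mm of flat shutter lies before it. Push it along box +x.
- shutter (a joint): How far the shutter is open, in m: 0 shut, 0.064 fully open (stop). It slides along box +x, friction about 2 N; the bolt holds it within 2 mm until drawn.
- loose_plug: Loose small stainless plug, 25 mm wide, 29 mm high, standing on the box's deck behind the bolt, about at box (64, 20 to 100); origin at the centre of its underside. Leave it.
- tape_roll: Loose roll of tape, 92 mm wide, 25 mm high, lying on the bench to the right; leave it. Origin under its centre.
- petri_dish: Loose round dish, 60 mm wide, 15 mm high, on the bench to the right; leave it. Origin under its centre.
- timer: Loose bench timer, 25 x 66 x 60 mm, on the bench at the back right; leave it. Origin under its centre.
- pump_head: Loose black and cream pump cassette, 54 x 120 x 50 mm, on the bench to the left; leave it. Origin under its centre.
- bottle: Loose glass reagent bottle with a blue cap, 63 mm wide, 134 mm high, at the back left; leave it. Origin under its centre.
- screwdriver: Loose screwdriver, 194 mm long (its y), lying near the front left edge; leave it. Origin under its centre.

How it is judged:
On the way, in this order (a step that is already met when the one before it is completed fails the run):
1. the bolt is drawn back by at least 30 of its 39 mm with the catch held down by the fingers (value of joint bolt above 0.03 m and value of joint catch above 0.003 m and contact force between the fingers and catch above 0.5 N), for 0.05 s.
2. the catch is up again and locks the bolt drawn back, the shutter still shut (value of joint bolt above 0.036 m and value of joint catch below 0.002 m and value of joint shutter below 0.02 m), for 0.1 s.
3. the shutter is pushed open (value of joint shutter above 0.057 m), for 0.1 s.
At the end, for the whole second after the job is handed in: The bolt is back by at least 36 mm of its 39 mm, the catch bar is up again (pressed by less than 2 mm), and the shutter is open by at least 57 mm of its 64 mm (value of joint bolt above 0.036 m and value of joint catch below 0.002 m and value of joint shutter above 0.057 m); the robot touches nothing.
It fails at once if a loose thing (plug, tape, dish, timer, pump cassette, bottle, screwdriver) is lifted or shifted by more than 25 mm (distance of any of loose_plug, tape_roll, petri_dish, timer, pump_head, bottle, screwdriver from where it was at the start of the episode above 0.025 m).
It also fails if it takes over 48 s, if anything falls off the work surface, if the arm or the gripper's body presses on something with over 40 N, if the wrist force passes 120 N, or if a joint passes its speed limit or range.

## Working session

There is one attempt and no reset: what is moved stays moved. The work goes in short steps, Python scripts to look and compute and a tool call to move; the robot and the scene stay as the last step left them, time stands still between calls to the robot, and variables do not carry over. Pictures are saved under pics/ and viewed, and the job is handed in when it is done.

Besides the shell and the picture viewer there is one more tool, called after "Request:" by a JSON object that holds its "name" and its "arguments". arm_command: Moves the arm, as the interface text tells. Its arguments: {"type":"object","properties":{"targets":{"type":"array"},"grip_force":{"type":"number"}},"required":["targets"]}

```bash
mkdir -p pics; cat > h.py <<'E'
from plant import *
import numpy as np, cv2
def cam(n):
    d=get_image(n); h,w=d["img"].shape[:2]
    f=h/2/np.tan(np.radians(d["fov_y"])/2)
    d["K"]=np.array([[f,0,d["cx"]],[0,f,d["cy"]],[0,0,1.]]); d["D"]=np.array(d["D"],float)
    d["rvec"]=np.array(d["rvec"],float);d["tvec"]=np.array(d["tvec"],float)
    return d
def ray(d,uv):
    p=cv2.undistortPoints(np.array(uv,float).reshape(-1,1,2),d["K"],d["D"]).reshape(-1,2)
    R=cv2.Rodrigues(d["rvec"])[0]; c=-R.T@d["tvec"]
    return c,np.c_[p,np.ones(len(p))]@R
def onz(d,uv,z):
    c,v=ray(d,uv); return c+v*((z-c[2])/v[:,2])[:,None]
def proj(d,P):
    return cv2.projectPoints(np.array(P,float).reshape(-1,1,3),d["rvec"],d["tvec"],d["K"],d["D"])[0].reshape(-1,2)
def save(d,n): cv2.imwrite("pics/"+n+".png",d["img"][:,:,::-1])
import pickle
E
python3 - <<'E'
from h import *
for n in("scene","top"):
    d=cam(n); save(d,n+"0"); pickle.dump(d,open(n+"0.pkl","wb")); print(d["K"][0,0],d["cx"],d["cy"],d["D"],-cv2.Rodrigues(d["rvec"])[0].T@d["tvec"])
print(get_obs())
print([k for k in dir() if 'offset' in k]); print(grip_point_offset if 'grip_point_offset' in dir() else '')
E
```

```text
490.406771329774 281.8907491857893 210.68665816930314 [-0.03166151  0.          0.          0.          0.        ] [-0.15532945 -1.15049046  0.71143074]
531.8251990129222 281.7114996385934 205.23885109239473 [-0.05001631  0.          0.          0.          0.        ] [0.39358633 0.01612094 1.48907779]
{'time': 0.1, 'qpos': array([ 1.14588905e+00,  2.21210406e-01,  1.52749615e+00,  3.20623432e-05,
        1.39474029e+00, -1.26091630e-01]), 'dq': array([ 0.00065467, -0.00177364, -0.00145792, -0.00051063, -0.00033299,
        0.00090478]), 'effort': array([ 1.19973378e-03, -4.98242891e+01, -3.90552092e+01, -2.98831328e-04,
        5.56449100e-03, -1.36912161e-05]), 'ee_pos': array([0.18374854, 0.59679266, 0.23026984]), 'tcp_rot': array([ 2.52665909,  1.86549703, -0.00256553]), 'wrist_force': array([ 0.16985969, -0.45240005,  0.05268045]), 'ft_torque': array([-0.05200983,  0.02063743,  0.03177152]), 'finger_gap': 0.0851914395575675}
['grip_point_offset']
0.0187
```

View pics/scene0.png

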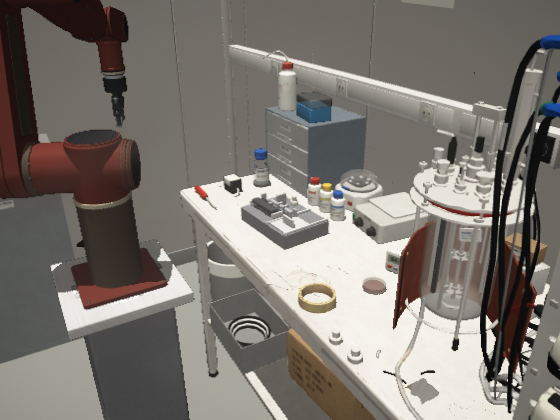

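View pics/top0.png

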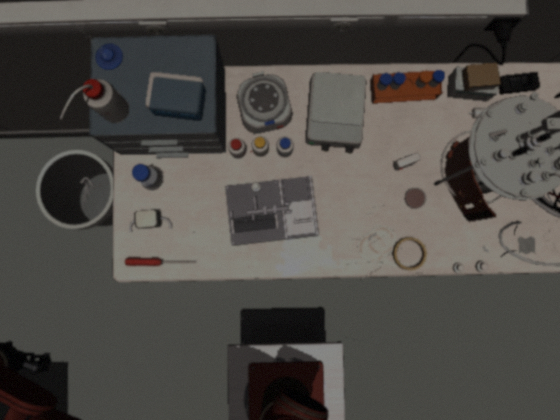

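The box shows at about (284,218) in the scene view and (272,210) in the top view, with the rod running left-right there. I'll enlarge both.

```bash
python3 - <<'E'
from h import *
a=pickle.load(open("top0.pkl","rb"))["img"][165:255,215:330]
b=pickle.load(open("scene0.pkl","rb"))["img"][180:255,230:340]
g=lambda i,s:cv2.resize(np.clip(i.astype(float)*s,0,255).astype(np.uint8),None,fx=6.9,fy=6.5,interpolation=cv2.INTER_CUBIC)
a=cv2.resize(np.clip(a.astype(float)*1.6,0,255).astype(np.uint8),None,fx=6,fy=6,interpolation=cv2.INTER_CUBIC)
b=cv2.resize(b,None,fx=7,fy=7,interpolation=cv2.INTER_CUBIC)
cv2.imwrite("pics/a1.png",a[:,:,::-1]);cv2.imwrite("pics/b1.png",b[:,:,::-1])
E
```

```text
(no output)
```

View pics/a1.png

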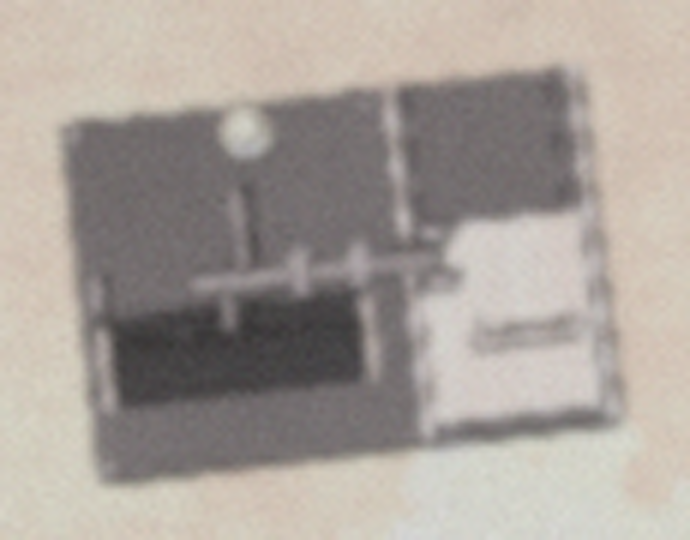

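View pics/b1.png

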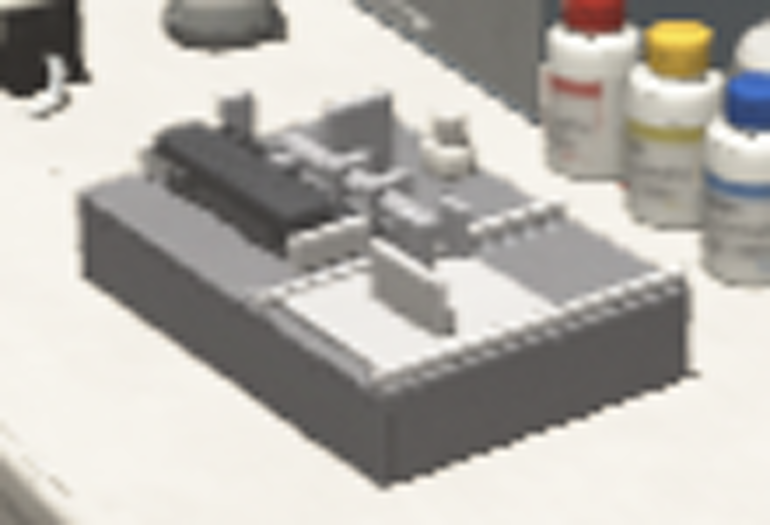

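```bash
cat >> h.py <<'E'
def box(): return pickle.load(open("box.pkl","rb"))
def tow(P):
    o,y=box(); P=np.atleast_2d(np.array(P,float))/1000
    c,s=np.cos(y),np.sin(y)
    return np.c_[o[0]+c*P[:,0]-s*P[:,1],o[1]+s*P[:,0]+c*P[:,1],P[:,2]]
def tob(W):
    o,y=box(); W=np.atleast_2d(np.array(W,float)); d=W[:,:2]-o; c,s=np.cos(y),np.sin(y)
    return 1000*np.c_[c*d[:,0]+s*d[:,1],-s*d[:,0]+c*d[:,1],W[:,2]]
def fit(M,W):
    M=np.array(M,float)/1000
    a=M[:,:2]-M[:,:2].mean(0); b=W[:,:2]-W[:,:2].mean(0)
    y=np.arctan2((a[:,0]*b[:,1]-a[:,1]*b[:,0]).sum(),(a*b).sum())
    R=np.array([[np.cos(y),-np.sin(y)],[np.sin(y),np.cos(y)]])
    o=W[:,:2].mean(0)-R@M[:,:2].mean(0)
    return o,y,1000*(W[:,:2]-(M[:,:2]@R.T+o))
E
python3 - <<'E'
from h import *
t=pickle.load(open("top0.pkl","rb"));s=pickle.load(open("scene0.pkl","rb"))
T=lambda p:(np.array(p,float)+.5)/6-.5+[215,165]
S=lambda p:(np.array(p,float)+.5)/7-.5+[230,180]
M=[[82,120,45],[82,-120,45],[-82,-120,45],[-82,120,45]]
W=onz(t,T([[63,120],[582,66],[624,418],[102,484]]),.045)
print(W,fit(M,W))
W2=onz(s,S([[690,275],[386,393],[80,195]]),.045)
print(W2,fit(M[1:],W2))
A=fit(M,W);
pickle.dump((A[0],A[1]),open("box.pkl","wb"))
L={'rodtip':[0,22,65],'catch c':[[-24],],}
for n,d,inv in(("top",t,lambda p:(p-[215,165]+.5)*6-.5),("scene",s,lambda p:(p-[230,180]+.5)*7-.5)):
    img=cv2.imread("pics/"+("a1" if n=="top" else "b1")+".png")
    for P,c in (([[-50,-5,71],[-50,105,71],[-24,105,71],[-24,-5,71]],(0,0,255)),([[3,38,91],[40,38,91],[40,38,51],[40,46,91],[3,46,91]],(0,255,0)),([[-43,-55,77],[-43,-105,77],[-37,-105,77],[-37,-55,77]],(255,0,0)),([[82,120,45],[82,-120,45],[-82,-120,45],[-82,120,45]],(0,255,255))):
        for u in inv(proj(d,tow(P))): cv2.circle(img,tuple(int(round(q)) for q in u),3,c,-1)
    cv2.imwrite("pics/o_%s.png"%n,img)
E
```

```text
[[ 0.58970685  0.15609897  0.045     ]
 [ 0.61017814 -0.08132248  0.045     ]
 [ 0.44897764 -0.0963376   0.045     ]
 [ 0.42374291  0.14011473  0.045     ]] (array([0.51815139, 0.02963841]), np.float64(0.09561441142338584), array([[ 1.38626306, -0.81976696],
       [-1.05496096,  0.66256689],
       [ 0.9954547 ,  1.30432734],
       [-1.32675681, -1.14712727]]))
[[ 0.61266293 -0.07129145  0.045     ]
 [ 0.44742196 -0.09624148  0.045     ]
 [ 0.42087708  0.13516433  0.045     ]] (array([0.51524948, 0.03257804]), np.float64(0.13743503490210743), array([[-0.25367833,  3.76476666],
       [-3.04105533,  1.28319462],
       [ 3.29473366, -5.04796128]]))
```

```bash
python3 -c "
import cv2,numpy as np
a=cv2.imread('pics/o_top.png');b=cv2.imread('pics/o_scene.png')
a=cv2.resize(a,(600,470))[:300] if 0 else a
cv2.imwrite('pics/x.png',a)"
```

```text
(no output)
```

View pics/o_top.png

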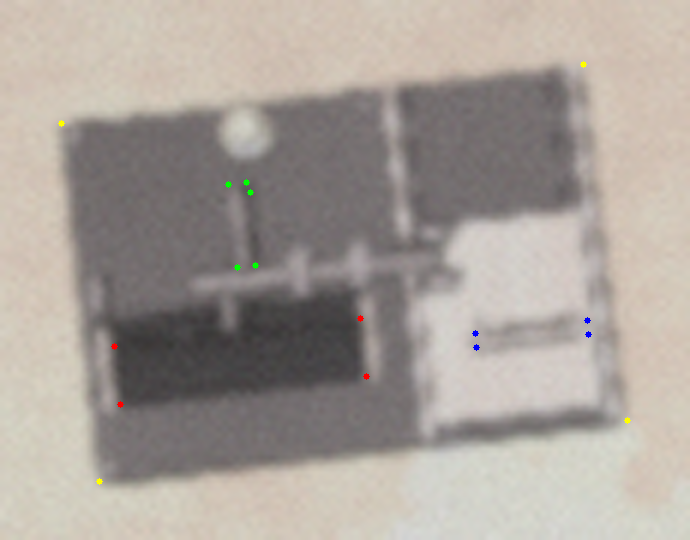

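View pics/o_scene.png

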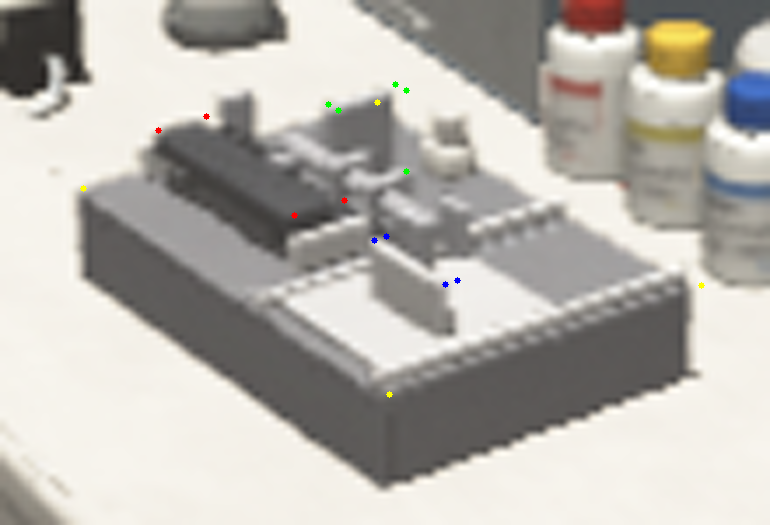

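```bash
cat > edge.py <<'E'
from h import *
from scipy.ndimage import map_coordinates, gaussian_filter
def side(d,a,b,n=60,r=4,lo=.08,hi=.92):
    g=gaussian_filter(d["img"].astype(float).mean(2),.7)
    a,b=np.array(a,float),np.array(b,float); t=(b-a)/np.linalg.norm(b-a); nn=np.array([-t[1],t[0]])
    ss=np.arange(-r,r+.01,.1); out=[]
    for k in np.linspace(lo,hi,n):
        p=a+(b-a)*k; q=p+ss[:,None]*nn
        v=map_coordinates(g,[q[:,1],q[:,0]],order=1); gr=np.abs(np.gradient(v)); out.append(p+nn*ss[gr.argmax()])
    out=np.array(out,np.float32)
    vx,vy,x,y=cv2.fitLine(out,cv2.DIST_HUBER,0,.01,.001).ravel()
    res=(out-[x,y])@np.array([-vy,vx]); return np.array([x,y]),np.array([vx,vy]),np.median(np.abs(res))
def cross(l1,l2):
    A=np.c_[l1[1],-l2[1]]; k=np.linalg.solve(A,l2[0]-l1[0]); return l1[0]+l1[1]*k[0]
E
python3 - <<'E'
from edge import *
t=pickle.load(open("top0.pkl","rb"));s=pickle.load(open("scene0.pkl","rb"))
M=[[82,120,45],[82,-120,45],[-82,-120,45],[-82,120,45]]
c=proj(t,tow(M)); L=[side(t,c[i],c[(i+1)%4]) for i in range(4)]
print([l[2] for l in L]); C=np.array([cross(L[i-1],L[i]) for i in range(4)])
W=onz(t,C,.045); A=fit(M,W); print(A, np.linalg.norm(np.diff(np.r_[W,W[:1]],axis=0),axis=1))
# scene: bench-level edges front (x=-82) and right (y=-120)
S=lambda p:(np.array(p,float)+.5)/7-.5+[230,180]
l1=side(s,S([82,275]),S([386,488]),r=3); l2=side(s,S([386,488]),S([692,374]),r=3)
print(l1[2],l2[2])
e1=onz(s,[l1[0]-l1[1]*20,l1[0]+l1[1]*20],0);e2=onz(s,[l2[0]-l2[1]*20,l2[0]+l2[1]*20],0)
cc=onz(s,[cross(l1,l2)],0)
d1=(e1[1]-e1[0])[:2];d2=(e2[1]-e2[0])[:2]
y1=np.arctan2(d1[0],-d1[1]);y2=np.arctan2(d2[1],d2[0]);print("yaw scene",y1,y2,np.degrees([y1,y2]),"corner",cc)
pickle.dump((A[0],A[1]),open("box.pkl","wb"))
print("corner by top",tow([-82,-120,0]))
lugs=lambda p:(np.array(p,float)+.5)/6-.5+[215,165]
print("plug",tob(onz(t,lugs([[245,132]]),.03)))
E
```

```text
[np.float32(0.16564786), np.float32(1.1175919), np.float32(0.11918017), np.float32(0.54822505)]
(array([0.51633435, 0.03174541]), np.float64(0.11198576328501818), array([[ 3.42069421, -1.89497047],
       [-1.50976793,  7.47772953],
       [-2.60145413, -3.53680118],
       [ 0.69052785, -2.04595788]])) [0.23016726 0.16666756 0.24113813 0.16673001]
0.11923972 0.13325363
yaw scene 0.09670788896225668 0.09653364651850786 [5.54095388 5.53097053] corner [[ 0.44585406 -0.09590212  0.        ]]
corner by top [[ 0.44825821 -0.09666658  0.        ]]
plug [[72.51838833 34.1246041  30.        ]]
```

```bash
cat >> h.py <<'E'
from scipy.spatial.transform import Rotation as Ro
def st(goal=None):
    o=get_obs(); R=Ro.from_rotvec(o["tcp_rot"]); y=box()[1]
    bx=np.array([np.cos(y),np.sin(y),0]); 
    c=[]
    for sg in(1,-1):
        x=sg*bx; z=np.array([0,0,-1.]); c.append((Ro.from_matrix(np.c_[x,np.cross(z,x),z])*R.inv()).as_rotvec(degrees=True))
    print("t",round(o["time"],2),"box",tob(o["ee_pos"])[0].round(1),"gap",round(o["finger_gap"]*1000,1),"F",o["wrist_force"].round(2),"q",o["qpos"].round(2))
    print(" world",o["ee_pos"].round(4)," turn",[k.round(1) for k in c])
    if goal is not None: print(" shift mm",(1000*(tow(goal)[0]-o["ee_pos"])).round(1))
E
python3 - <<'E'
from h import *
pickle.dump((np.array([.517,.0305]),.096),open("box.pkl","wb"))
st([-5.5,12,180])
for v in ([1,0,0],[0,1,0]): print(tow(v)-tow([0,0,0]))
E
```

```text
t 0.1 box [-277.4  595.6  230.3] gap 85.2 F [ 0.17 -0.45  0.05] q [ 1.15  0.22  1.53  0.    1.39 -0.13]
 world [0.1837 0.5968 0.2303]  turn [array([  0.1,  -0.1, -67.4]), array([1.000e-01, 1.000e-01, 1.126e+02])]
 shift mm [ 326.6 -554.9  -50.3]
[[9.95395538e-04 9.58526119e-05 0.00000000e+00]]
[[-9.58526119e-05  9.95395538e-04  0.00000000e+00]]
```

Request:
{"name": "arm_command", "arguments": {"targets": [{"dx": 0.024, "dy": -0.04, "wz": -5, "grip": 0.0485}, {"dx": 0.024, "dy": -0.04, "wz": -5, "grip": 0.0485}, {"dx": 0.024, "dy": -0.04, "wz": -5, "grip": 0.0485}, {"dx": 0.024, "dy": -0.04, "wz": -5, "grip": 0.0485}, {"dx": 0.024, "dy": -0.04, "wz": -5, "grip": 0.0485}, {"dx": 0.024, "dy": -0.04, "wz": -5, "grip": 0.0485}, {"dx": 0.024, "dy": -0.04, "wz": -5, "grip": 0.0485}, {"dx": 0.024, "dy": -0.04, "wz": -5, "grip": 0.0485}], "grip_force": 60}}

```text
$.targets[0]: bad value
```

```bash
python3 -c "
from h import *
st([-5.5,12,160])"
```

```text
t 0.1 box [-277.4  595.6  230.3] gap 85.2 F [ 0.17 -0.45  0.05] q [ 1.15  0.22  1.53  0.    1.39 -0.13]
 world [0.1837 0.5968 0.2303]  turn [array([  0.1,  -0.1, -67.4]), array([1.000e-01, 1.000e-01, 1.126e+02])]
 shift mm [ 326.6 -554.9  -70.3]
```

Request:
{"name": "arm_command", "arguments": {"targets": [{"dx": 0.024, "dy": -0.04, "dz": 0, "wx": 0, "wy": 0, "wz": -5, "grip": 0.0485}, {"dx": 0.024, "dy": -0.04, "dz": 0, "wx": 0, "wy": 0, "wz": -5, "grip": 0.0485}, {"dx": 0.024, "dy": -0.04, "dz": 0, "wx": 0, "wy": 0, "wz": -5, "grip": 0.0485}, {"dx": 0.024, "dy": -0.04, "dz": 0, "wx": 0, "wy": 0, "wz": -5, "grip": 0.0485}, {"dx": 0.024, "dy": -0.04, "dz": 0, "wx": 0, "wy": 0, "wz": -5, "grip": 0.0485}, {"dx": 0.024, "dy": -0.04, "dz": 0, "wx": 0, "wy": 0, "wz": -5, "grip": 0.0485}, {"dx": 0.024, "dy": -0.04, "dz": 0, "wx": 0, "wy": 0, "wz": -5, "grip": 0.0485}, {"dx": 0.024, "dy": -0.04, "dz": 0, "wx": 0, "wy": 0, "wz": -5, "grip": 0.0485}], "grip_force": 60}}

```text
time: 0.9
ee_pos: [0.3749, 0.2674, 0.225]
tcp_rot: [3.02, 0.865, -0.012]
wrist_force: [1.5, 0.5, 0.1]
finger_gap: 0.0484
```

```bash
python3 -c "
from h import *
st([-5.5,12,160])"
```

```text
t 0.9 box [-118.8  249.5  225. ] gap 48.4 F [1.51 0.52 0.06] q [ 0.45 -0.17  1.94  0.    1.38 -0.11]
 world [0.3749 0.2674 0.225 ]  turn [array([  0.1,  -0.4, -26.5]), array([6.000e-01, 1.000e-01, 1.535e+02])]
 shift mm [ 135.5 -225.5  -65. ]
```

Request:
{"name": "arm_command", "arguments": {"targets": [{"dx": 0.0226, "dy": -0.0376, "dz": -0.005, "wx": 0, "wy": 0, "wz": -4.4, "grip": 0.0485}, {"dx": 0.0226, "dy": -0.0376, "dz": -0.01, "wx": 0, "wy": 0, "wz": -4.4, "grip": 0.0485}, {"dx": 0.0226, "dy": -0.0376, "dz": -0.01, "wx": 0, "wy": 0, "wz": -4.4, "grip": 0.0485}, {"dx": 0.0226, "dy": -0.0376, "dz": -0.01, "wx": 0, "wy": 0, "wz": -4.4, "grip": 0.0485}, {"dx": 0.0226, "dy": -0.0376, "dz": -0.01, "wx": 0, "wy": 0, "wz": -4.4, "grip": 0.0485}, {"dx": 0.0226, "dy": -0.0376, "dz": -0.02, "wx": 0, "wy": 0, "wz": -4.4, "grip": 0.0485}, {"dx": 0, "dy": 0, "dz": 0, "wx": 0, "wy": 0, "wz": 0, "grip": 0.0485}]}}

```text
time: 1.6
ee_pos: [0.5153, 0.0267, 0.1572]
tcp_rot: [-3.14, -0.109, 0.007]
wrist_force: [-0.3, 0.8, 0.1]
finger_gap: 0.0485
```

```bash
python3 -c "
from h import *
st([-5.5,12,110])"
```

```text
t 1.6 box [ -2.1  -3.6 157.2] gap 48.5 F [-0.26  0.79  0.1 ] q [-0.1   0.03  1.88 -0.    1.24 -0.17]
 world [0.5153 0.0267 0.1572]  turn [array([ 0. , -0.3,  1.5]), array([  -0.4,   -0. , -178.5])]
 shift mm [ -4.9  15.2 -47.2]
```

Request:
{"name": "arm_command", "arguments": {"targets": [{"dx": -0.0049, "dy": 0.0152, "dz": -0.023, "wx": 0, "wy": -0.3, "wz": 1.5, "grip": 0.0485}, {"dx": 0, "dy": 0, "dz": -0.023, "wx": 0, "wy": 0, "wz": 0, "grip": 0.0485}, {"dx": 0, "dy": 0, "dz": 0, "wx": 0, "wy": 0, "wz": 0, "grip": 0.0485}]}}

```text
time: 1.9
ee_pos: [0.51, 0.0408, 0.1092]
tcp_rot: [-3.138, -0.145, 0.002]
wrist_force: [-1.0, 0.4, -0.1]
finger_gap: 0.0485
```

```bash
cat > look.py <<'E'
from h import *
import sys
n=sys.argv[1]; st([-5.5,12,85])
t=cam("top");s=cam("scene"); pickle.dump((t,s),open("last.pkl","wb"))
a=cv2.resize(np.clip(t["img"][165:255,215:330]*1.6,0,255).astype(np.uint8),None,fx=6,fy=6,interpolation=cv2.INTER_CUBIC)
b=cv2.resize(s["img"][150:260,225:345],None,fx=5,fy=5,interpolation=cv2.INTER_CUBIC)
cv2.imwrite("pics/%s_t.png"%n,a[:,:,::-1]);cv2.imwrite("pics/%s_s.png"%n,b[:,:,::-1])
E
python3 look.py c1
```

```text
t 1.9 box [ -6.   10.9 109.2] gap 48.5 F [-1.05  0.4  -0.14] q [-0.07  0.08  1.93  0.    1.14 -0.17]
 world [0.51   0.0408 0.1092]  turn [array([-0. , -0.1,  0.2]), array([-1.000e-01,  0.000e+00, -1.798e+02])]
 shift mm [  0.4   1.2 -24.2]
```

View pics/c1_t.png

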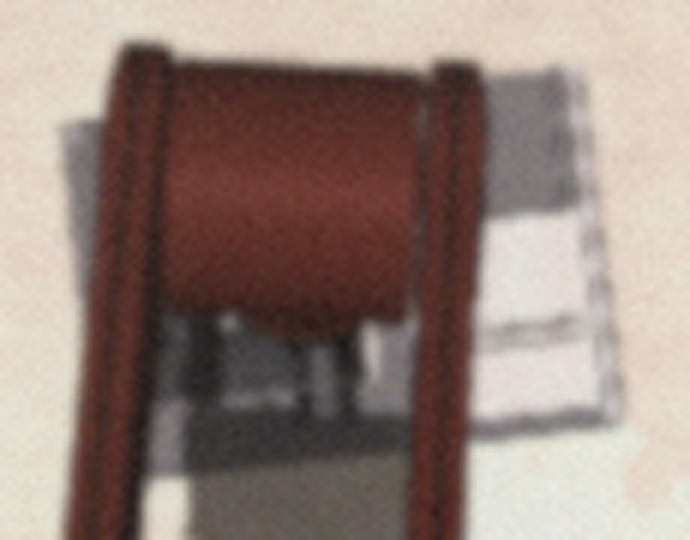

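View pics/c1_s.png

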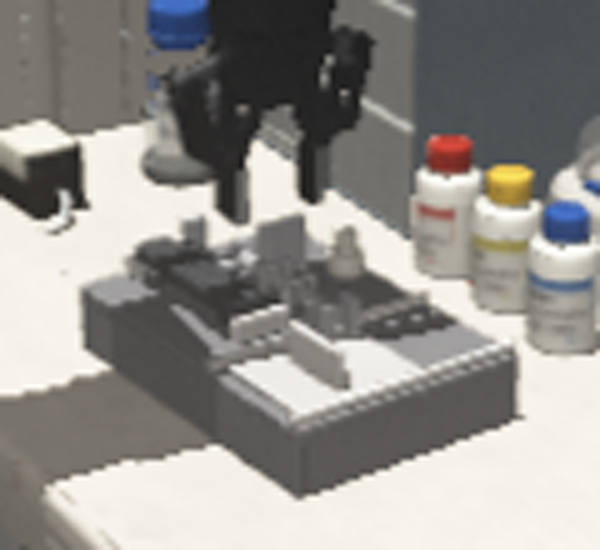

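The scene crop shows the two fingertips at (233,222) and (311,200), above the catch and just this side of the paddle. I'll compare those with the projections.

```bash
python3 - <<'E'
from h import *
t,s=pickle.load(open("last.pkl","rb"))
f=lambda P:((proj(s,tow(P))-[225,150]+.5)*5-.5).round(0)
print("tips",f([[-37.5,11,109],[25.5,11,109],[-37.5,11,114]]))
print("paddle top corners",f([[3,38,91],[40,38,91]]),"catch post/rib",f([[-43,-55,77],[-43,-105,77],[-43,-105,50]]))
print("deck corner",f([[-82,-120,45],[-82,-120,0],[82,-120,45],[-82,120,45]]))
E
```

```text
tips [[234. 232.]
 [319. 207.]
 [234. 224.]]
paddle top corners [[264. 228.]
 [312. 214.]] catch post/rib [[290. 321.]
 [340. 352.]
 [340. 394.]]
deck corner [[300. 431.]
 [301. 500.]
 [524. 354.]
 [ 82. 284.]]
```

Request:
{"name": "arm_command", "arguments": {"targets": [{"dx": 0.0004, "dy": 0.0012, "dz": -0.015, "wx": 0, "wy": 0, "wz": 0.2, "grip": 0.0485}, {"dx": 0, "dy": 0, "dz": -0.011, "wx": 0, "wy": 0, "wz": 0, "grip": 0.0485}, {"dx": 0, "dy": 0, "dz": -0.005, "wx": 0, "wy": 0, "wz": 0, "grip": 0.0485}, {"dx": 0, "dy": 0, "dz": -0.003, "wx": 0, "wy": 0, "wz": 0, "grip": 0.0485}]}}

```text
time: 2.4
ee_pos: [0.5153, 0.0427, 0.0798]
tcp_rot: [3.137, 0.153, 0.017]
wrist_force: [0.7, -0.1, 0.4]
finger_gap: 0.0486
```

```bash
python3 -c "
from h import *
st([-5.5,12,71])"
```

```text
t 2.4 box [-0.6 12.3 79.8] gap 48.6 F [ 0.73 -0.14  0.43] q [-0.07  0.12  1.94  0.    1.07 -0.17]
 world [0.5153 0.0427 0.0798]  turn [array([ 0. ,  0.6, -0.1]), array([ -0.9,   0. , 179.9])]
 shift mm [-4.9 -0.8 -8.8]
```

Request:
{"name": "arm_command", "arguments": {"targets": [{"dx": -0.0049, "dy": -0.0008, "dz": 0, "wx": 0, "wy": 0.6, "wz": 0, "grip": 0.0485}, {"dx": 0, "dy": 0, "dz": 0, "wx": 0, "wy": 0, "wz": 0, "grip": 0.0485}]}}

```text
time: 2.6
ee_pos: [0.5096, 0.0419, 0.0792]
tcp_rot: [-3.138, -0.154, 0.003]
wrist_force: [0.2, -0.3, -0.2]
finger_gap: 0.0483
```

```bash
python3 -c "
from h import *
st([-5.5,12,71])"
```

```text
t 2.6 box [-6.3 12.1 79.2] gap 48.3 F [ 0.21 -0.28 -0.18] q [-0.07  0.12  1.95 -0.    1.08 -0.17]
 world [0.5096 0.0419 0.0792]  turn [array([ 0. , -0.1, -0.1]), array([  0.2,   0. , 179.9])]
 shift mm [ 0.8  0.  -8.2]
```

Request:
{"name": "arm_command", "arguments": {"targets": [{"dx": 0.0004, "dy": 0, "dz": -0.004, "wx": 0, "wy": 0, "wz": 0, "grip": 0.0485}, {"dx": 0, "dy": 0, "dz": -0.004, "wx": 0, "wy": 0, "wz": 0, "grip": 0.0485}, {"dx": 0, "dy": 0, "dz": -0.002, "wx": 0, "wy": 0, "wz": 0, "grip": 0.0485}]}}

```text
time: 2.9
ee_pos: [0.5109, 0.0417, 0.0696]
tcp_rot: [3.138, 0.153, 0.0]
wrist_force: [0.1, 1.4, -0.1]
finger_gap: 0.0486
```

```bash
python3 -c "
from h import *
st([-5.5,12,65])"
```

```text
t 2.9 box [-5.  11.7 69.6] gap 48.6 F [ 0.14  1.43 -0.11] q [-0.07  0.14  1.95 -0.    1.06 -0.17]
 world [0.5109 0.0417 0.0696]  turn [array([ 0. ,  0. , -0.1]), array([ -0. ,   0. , 179.9])]
 shift mm [-0.5  0.2 -4.6]
```

Request:
{"name": "arm_command", "arguments": {"targets": [{"dx": -0.0003, "dy": 0, "dz": -0.002, "wx": 0, "wy": 0, "wz": 0, "grip": 0.0485}, {"dx": 0, "dy": 0, "dz": -0.002, "wx": 0, "wy": 0, "wz": 0, "grip": 0.0485}]}}

```text
time: 3.1
ee_pos: [0.5109, 0.0417, 0.0657]
tcp_rot: [3.138, 0.153, 0.001]
wrist_force: [-2.6, -0.6, 3.7]
finger_gap: 0.0485
```

```bash
python3 -c "
from h import *
st([-5.5,12,65])"
```

```text
t 3.1 box [-5.  11.7 65.7] gap 48.5 F [-2.6  -0.61  3.7 ] q [-0.07  0.14  1.95 -0.    1.05 -0.17]
 world [0.5109 0.0417 0.0657]  turn [array([ 0. ,  0. , -0.1]), array([-1.000e-01,  0.000e+00,  1.799e+02])]
 shift mm [-0.5  0.2 -0.7]
```

Request:
{"name": "arm_command", "arguments": {"targets": [{"dx": -0.0005, "dy": 0, "dz": -0.003, "wx": 0, "wy": 0, "wz": 0, "grip": 0.0485}, {"dx": 0, "dy": 0, "dz": -0.002, "wx": 0, "wy": 0, "wz": 0, "grip": 0.0485}]}}

```text
time: 3.3
ee_pos: [0.5109, 0.0417, 0.0613]
tcp_rot: [3.137, 0.153, 0.002]
wrist_force: [-2.8, 1.0, 6.8]
finger_gap: 0.0488
```

```bash
python3 -c "
from h import *
st([-5.5,12,60])"
```

```text
t 3.3 box [-5.  11.7 61.3] gap 48.8 F [-2.78  0.99  6.79] q [-0.07  0.15  1.96 -0.    1.04 -0.17]
 world [0.5109 0.0417 0.0613]  turn [array([ 0. ,  0.1, -0.1]), array([-1.000e-01,  0.000e+00,  1.799e+02])]
 shift mm [-0.5  0.2 -1.3]
```

Request:
{"name": "arm_command", "arguments": {"targets": [{"dx": 0, "dy": 0, "dz": -0.0015, "wx": 0, "wy": 0, "wz": 0, "grip": 0.0485}, {"dx": 0, "dy": 0, "dz": -0.0005, "wx": 0, "wy": 0, "wz": 0, "grip": 0.0485}]}}

```text
time: 3.5
ee_pos: [0.5109, 0.0417, 0.0597]
tcp_rot: [3.137, 0.154, 0.002]
wrist_force: [-1.7, 0.5, 6.0]
finger_gap: 0.0488
```

```bash
python3 look.py c2
```

```text
t 3.5 box [-5.  11.7 59.7] gap 48.8 F [-1.73  0.49  6.05] q [-0.07  0.15  1.96 -0.    1.03 -0.17]
 world [0.5109 0.0417 0.0597]  turn [array([ 0. ,  0.1, -0.1]), array([-1.000e-01,  0.000e+00,  1.799e+02])]
 shift mm [-0.5  0.2 25.3]
```

View pics/c2_s.png

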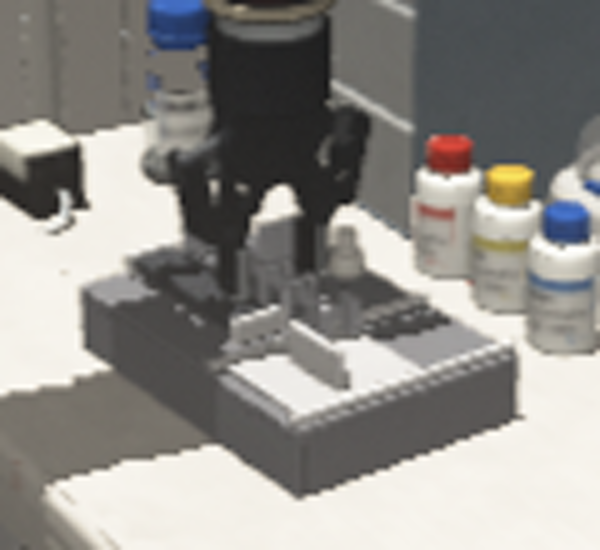

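Request:
{"name": "arm_command", "arguments": {"targets": [{"dx": -0.0012, "dy": 0.007, "dz": -0.0007, "wx": 0, "wy": 0, "wz": 0, "grip": 0.0485}, {"dx": -0.0007, "dy": 0.007, "dz": -0.0003, "wx": 0, "wy": 0, "wz": 0, "grip": 0.0485}, {"dx": -0.0007, "dy": 0.007, "dz": -0.0003, "wx": 0, "wy": 0, "wz": 0, "grip": 0.0485}]}}

```text
time: 3.9
ee_pos: [0.511, 0.0593, 0.0607]
tcp_rot: [3.131, 0.154, 0.01]
wrist_force: [-1.3, -6.2, 5.0]
finger_gap: 0.0486
```

```bash
python3 -c "
from h import *
st([-5.5,66,60])"
```

```text
t 3.9 box [-3.2 29.2 60.7] gap 48.6 F [-1.31 -6.25  4.97] q [-0.03  0.15  1.95 -0.01  1.03 -0.13]
 world [0.511  0.0593 0.0607]  turn [array([ 0.4,  0.4, -0.1]), array([ -0.6,   0.6, 179.9])]
 shift mm [-5.8 36.4 -0.7]
```

Request:
{"name": "arm_command", "arguments": {"targets": [{"dx": -0.0022, "dy": 0, "dz": -0.002, "wx": 0.4, "wy": 0.4, "wz": 0, "grip": 0.0485}, {"dx": -0.0005, "dy": 0.001, "dz": -0.001, "wx": 0, "wy": 0, "wz": 0, "grip": 0.0485}]}}

```text
time: 4.1
ee_pos: [0.511, 0.0601, 0.0597]
tcp_rot: [3.137, 0.156, 0.008]
wrist_force: [-2.1, -3.3, 6.4]
finger_gap: 0.0487
```

```bash
python3 -c "
from h import *
st([-5.5,66,60])"
```

```text
t 4.1 box [-3.1 30.1 59.7] gap 48.7 F [-2.08 -3.34  6.42] q [-0.04  0.15  1.95 -0.    1.03 -0.13]
 world [0.511  0.0601 0.0597]  turn [array([ 0.1,  0.3, -0.2]), array([-5.000e-01,  1.000e-01,  1.798e+02])]
 shift mm [-5.8 35.5  0.3]
```

Request:
{"name": "arm_command", "arguments": {"targets": [{"dx": -0.002, "dy": 0.006, "dz": -0.002, "wx": 0, "wy": 0.3, "wz": 0, "grip": 0.0485}, {"dx": -0.002, "dy": 0.006, "dz": -0.0015, "wx": 0, "wy": 0, "wz": 0, "grip": 0.0485}]}}

```text
time: 4.3
ee_pos: [0.5106, 0.0683, 0.0591]
tcp_rot: [3.129, 0.158, 0.01]
wrist_force: [-0.4, -10.2, 11.0]
finger_gap: 0.0482
```

```bash
python3 -c "
from h import *
st([-5.5,66,60])"
```

```text
t 4.3 box [-2.7 38.2 59.1] gap 48.2 F [ -0.37 -10.19  11.03] q [-0.01  0.15  1.95 -0.01  1.03 -0.11]
 world [0.5106 0.0683 0.0591]  turn [array([ 0.5,  0.4, -0.3]), array([ -0.6,   0.7, 179.7])]
 shift mm [-5.4 27.4  0.9]
```

Request:
{"name": "arm_command", "arguments": {"targets": [{"dx": -0.002, "dy": 0.007, "dz": -0.001, "wx": 0.4, "wy": 0.4, "wz": 0, "grip": 0.0485}, {"dx": -0.002, "dy": 0.007, "dz": -0.001, "wx": 0.3, "wy": 0.2, "wz": 0, "grip": 0.0485}]}}

```text
time: 4.5
ee_pos: [0.5095, 0.079, 0.0593]
tcp_rot: [3.135, 0.159, 0.003]
wrist_force: [0.9, -6.9, 5.2]
finger_gap: 0.0485
```

```bash
python3 -c "
from h import *
st([-5.5,66,60])"
```

```text
t 4.5 box [-2.8 49.  59.3] gap 48.5 F [ 0.94 -6.92  5.23] q [ 0.    0.16  1.95 -0.    1.03 -0.1 ]
 world [0.5095 0.079  0.0593]  turn [array([ 0.1,  0.1, -0.3]), array([ -0.2,   0.2, 179.7])]
 shift mm [-4.3 16.6  0.7]
```

Request:
{"name": "arm_command", "arguments": {"targets": [{"dx": -0.0025, "dy": 0.007, "dz": -0.0015, "wx": 0.2, "wy": 0.2, "wz": 0, "grip": 0.0485}, {"dx": -0.0025, "dy": 0.006, "dz": -0.0015, "wx": 0.3, "wy": 0.2, "wz": 0, "grip": 0.0485}]}}

```text
time: 4.7
ee_pos: [0.5085, 0.0891, 0.0591]
tcp_rot: [-3.137, -0.16, -0.004]
wrist_force: [1.2, -8.7, 8.1]
finger_gap: 0.0487
```

```bash
python3 -c "
from h import *
st([-5.5,66,60])"
```

```text
t 4.7 box [-2.8 59.1 59.1] gap 48.7 F [ 1.19 -8.66  8.08] q [ 0.02  0.16  1.95  0.    1.03 -0.08]
 world [0.5085 0.0891 0.0591]  turn [array([-0.1,  0.2, -0.4]), array([-2.000e-01, -1.000e-01,  1.796e+02])]
 shift mm [-3.3  6.6  0.9]
```

Request:
{"name": "arm_command", "arguments": {"targets": [{"dx": -0.0015, "dy": 0.005, "dz": -0.001, "wx": 0, "wy": 0.2, "wz": 0, "grip": 0.0485}, {"dx": -0.001, "dy": 0.005, "dz": -0.001, "wx": 0.3, "wy": 0.1, "wz": 0, "grip": 0.0485}, {"dx": -0.001, "dy": 0.004, "dz": -0.001, "wx": 0.2, "wy": 0, "wz": 0, "grip": 0.0485}]}}

```text
time: 5.0
ee_pos: [0.5082, 0.0949, 0.0591]
tcp_rot: [3.132, 0.163, 0.004]
wrist_force: [-1.6, -24.0, 10.8]
finger_gap: 0.0481
```

```bash
python3 -c "
from h import *
st([-5.5,66,60])"
```

```text
t 5.0 box [-2.5 64.9 59.1] gap 48.1 F [ -1.58 -23.99  10.85] q [ 0.04  0.16  1.94 -0.01  1.03 -0.06]
 world [0.5082 0.0949 0.0591]  turn [array([ 0.3,  0.1, -0.5]), array([ -0.2,   0.5, 179.5])]
 shift mm [-3.   0.8  0.9]
```

Request:
{"name": "arm_command", "arguments": {"targets": [{"dx": 0, "dy": 0.002, "dz": 0.004, "wx": 0.2, "wy": 0, "wz": 0, "grip": 0.0485}, {"dx": 0, "dy": 0.0015, "dz": 0.005, "wx": 0, "wy": 0, "wz": 0, "grip": 0.0485}, {"dx": 0, "dy": 0.001, "dz": 0.006, "wx": 0, "wy": 0, "wz": 0, "grip": 0.0485}]}}

```text
time: 5.3
ee_pos: [0.5075, 0.0946, 0.0728]
tcp_rot: [3.128, 0.16, -0.0]
wrist_force: [-0.2, -5.2, -2.3]
finger_gap: 0.0484
```

```bash
python3 look.py c3
```

```text
t 5.3 box [-3.3 64.7 72.8] gap 48.4 F [-0.21 -5.2  -2.26] q [ 0.04  0.14  1.94 -0.01  1.06 -0.06]
 world [0.5075 0.0946 0.0728]  turn [array([ 0.5,  0. , -0.3]), array([ -0. ,   0.8, 179.7])]
 shift mm [  2.9 -52.6  12.2]
```

View pics/c3_s.png

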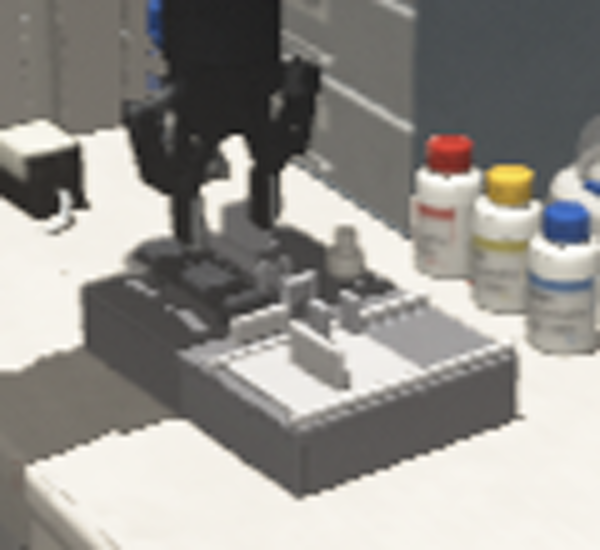

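Request:
{"name": "arm_command", "arguments": {"targets": [{"dx": 0, "dy": 0, "dz": 0.004, "wx": 0.3, "wy": 0, "wz": 0, "grip": 0.0485}, {"dx": 0, "dy": -0.005, "dz": 0.005, "wx": 0, "wy": 0, "wz": 0, "grip": 0.0485}, {"dx": 0, "dy": 0, "dz": 0.03, "wx": 0, "wy": 0, "wz": 0, "grip": 0.0485}, {"dx": 0, "dy": 0, "dz": 0.04, "wx": 0, "wy": 0, "wz": 0, "grip": 0.03}, {"dx": -0.045, "dy": 0, "dz": 0, "wx": 0, "wy": 0, "wz": 0, "grip": 0.01}, {"dx": -0.045, "dy": -0.03, "dz": 0, "wx": 0, "wy": 0, "wz": 0, "grip": 0}, {"dx": 0, "dy": -0.04, "dz": 0, "wx": 0, "wy": 0, "wz": 0, "grip": 0}]}}

```text
time: 6.1
ee_pos: [0.4157, 0.0237, 0.1569]
tcp_rot: [-3.134, -0.174, -0.007]
wrist_force: [1.3, -0.2, -0.2]
finger_gap: 0.0001
```

```bash
python3 look.py c4
```

```text
t 6.1 box [-101.5    2.9  156.9] gap 0.1 F [ 1.29 -0.21 -0.22] q [-0.14 -0.24  2.12  0.    1.25 -0.25]
 world [0.4157 0.0237 0.1569]  turn [array([-0.1,  0.2, -0.8]), array([ -0.4,  -0.2, 179.2])]
 shift mm [ 94.7  18.2 -71.9]
```

View pics/c4_s.png

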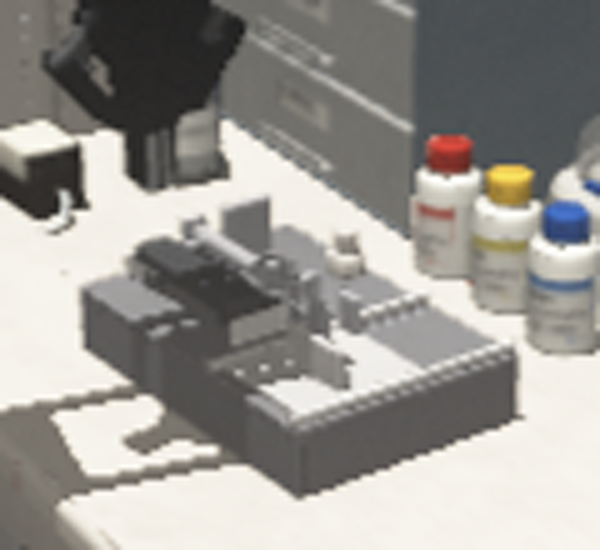

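View pics/c4_t.png

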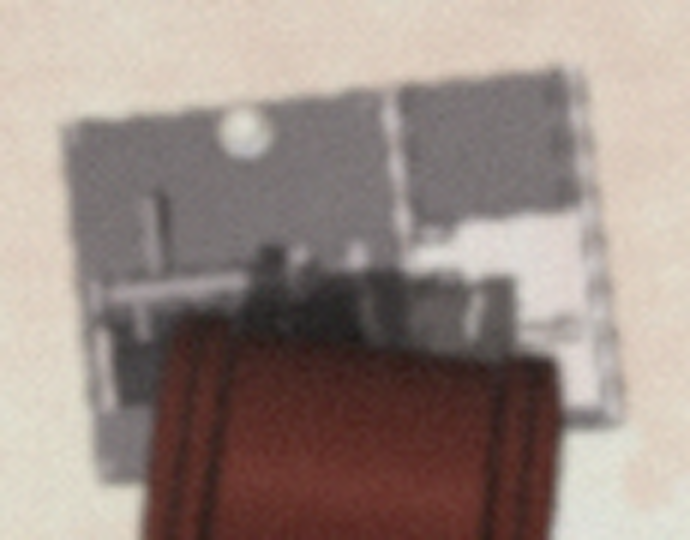

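The bolt is drawn: the paddle moved from about column 242 to 158 in the top crop, roughly 39 mm. The plug hasn't moved, and the arm is clear of the box. Next is the shutter rib.

```bash
python3 -c "
from h import *
st([-73,-80,100])"
```

```text
t 6.2 box [-98.   -1.5 158.2] gap -0.2 F [ 0.68  0.94 -0.39] q [-0.14 -0.23  2.12  0.    1.25 -0.25]
 world [0.4196 0.0196 0.1582]  turn [array([-0. ,  0.5, -0.4]), array([ -0.7,  -0. , 179.6])]
 shift mm [ 32.4 -75.7 -58.2]
```

Request:
{"name": "arm_command", "arguments": {"targets": [{"dx": 0.016, "dy": -0.038, "dz": 0, "wx": 0, "wy": 0.3, "wz": -0.4, "grip": 0}, {"dx": 0.016, "dy": -0.037, "dz": 0, "wx": 0, "wy": 0, "wz": 0, "grip": 0}, {"dx": 0, "dy": 0, "dz": -0.03, "wx": 0, "wy": 0, "wz": 0, "grip": 0}, {"dx": 0, "dy": 0, "dz": -0.027, "wx": 0, "wy": 0, "wz": 0, "grip": 0}, {"dx": 0, "dy": 0, "dz": 0, "wx": 0, "wy": 0, "wz": 0, "grip": 0}]}}

```text
time: 6.7
ee_pos: [0.4577, -0.0571, 0.1043]
tcp_rot: [-3.137, -0.149, -0.024]
wrist_force: [-0.8, -1.0, -0.9]
finger_gap: 0.0002
```

```bash
python3 -c "
from h import *
st([-73,-80,62])"
```

```text
t 6.7 box [-67.4 -81.5 104.3] gap 0.2 F [-0.77 -0.97 -0.93] q [-0.3  -0.05  2.07  0.01  1.11 -0.4 ]
 world [ 0.4577 -0.0571  0.1043]  turn [array([-0.1,  0.9,  0.1]), array([   1.4,    0.2, -179.9])]
 shift mm [ -5.7   1.  -42.3]
```

Request:
{"name": "arm_command", "arguments": {"targets": [{"dx": -0.006, "dy": 0.001, "dz": 0, "wx": 0, "wy": 0.9, "wz": 0, "grip": 0}, {"dx": -0.001, "dy": 0, "dz": -0.012, "wx": 0, "wy": 0, "wz": 0, "grip": 0}, {"dx": -0.001, "dy": 0, "dz": -0.012, "wx": 0, "wy": 0.2, "wz": 0, "grip": 0}, {"dx": -0.001, "dy": 0, "dz": -0.006, "wx": 0, "wy": 0.2, "wz": 0, "grip": 0}, {"dx": 0, "dy": 0, "dz": 0, "wx": 0, "wy": 0, "wz": 0, "grip": 0}]}}

```text
time: 7.2
ee_pos: [0.4505, -0.0545, 0.0756]
tcp_rot: [-3.136, -0.152, 0.008]
wrist_force: [0.1, 0.1, -0.6]
finger_gap: -0.0001
```

```bash
python3 -c "
from h import *
st([-73,-80,62])"
```

```text
t 7.2 box [-74.3 -78.2  75.6] gap -0.1 F [ 0.09  0.14 -0.63] q [-0.29 -0.01  2.09  0.    1.07 -0.39]
 world [ 0.4505 -0.0545  0.0756]  turn [array([-0.1, -0.3, -0.1]), array([  0.5,  -0.2, 179.9])]
 shift mm [  1.5  -1.6 -13.6]
```

Request:
{"name": "arm_command", "arguments": {"targets": [{"dx": 0, "dy": -0.001, "dz": -0.006, "wx": 0, "wy": 0, "wz": 0, "grip": 0}, {"dx": 0, "dy": 0, "dz": -0.006, "wx": 0, "wy": 0, "wz": 0, "grip": 0}, {"dx": 0, "dy": 0, "dz": 0, "wx": 0, "wy": 0, "wz": 0, "grip": 0}]}}

```text
time: 7.5
ee_pos: [0.4509, -0.0555, 0.0631]
tcp_rot: [-3.136, -0.153, 0.006]
wrist_force: [0.0, -0.1, -0.5]
finger_gap: -0.0004
```

```bash
python3 look.py c5
```

```text
t 7.5 box [-74.  -79.3  63.1] gap -0.4 F [ 0.03 -0.07 -0.47] q [-0.3   0.01  2.1   0.    1.04 -0.39]
 world [ 0.4509 -0.0555  0.0631]  turn [array([-0.1, -0.2, -0.1]), array([  0.4,  -0.2, 179.9])]
 shift mm [59.4 97.5 21.9]
```

View pics/c5_s.png

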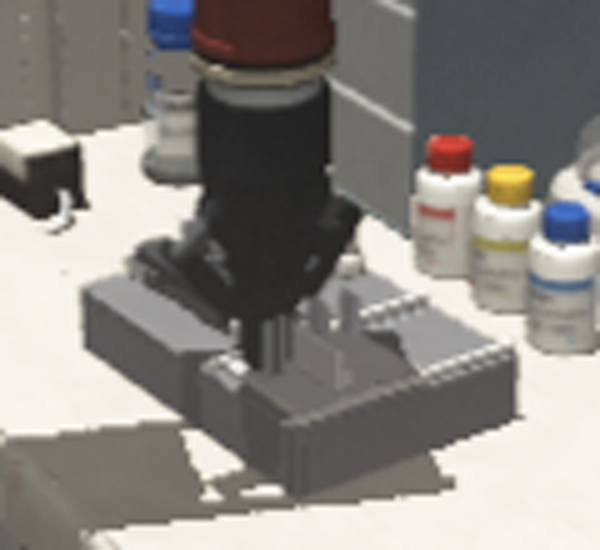

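Request:
{"name": "arm_command", "arguments": {"targets": [{"dx": 0.01, "dy": 0.001, "dz": -0.001, "wx": 0, "wy": 0, "wz": 0, "grip": 0}, {"dx": 0.01, "dy": 0.001, "dz": 0, "wx": 0, "wy": 0, "wz": 0, "grip": 0}, {"dx": 0.01, "dy": 0.001, "dz": 0, "wx": 0, "wy": 0, "wz": 0, "grip": 0}]}}

```text
time: 7.9
ee_pos: [0.4824, -0.0528, 0.0629]
tcp_rot: [-3.136, -0.151, 0.007]
wrist_force: [-2.6, -0.2, 0.5]
finger_gap: -0.0002
```

```bash
python3 -c "
from h import *
st([7,-80,62])"
```

```text
t 7.9 box [-42.4 -79.6  62.9] gap -0.2 F [-2.6  -0.21  0.51] q [-0.27  0.09  2.02  0.    1.04 -0.37]
 world [ 0.4824 -0.0528  0.0629]  turn [array([-0.1, -0.3, -0. ]), array([ 4.0e-01, -1.0e-01,  1.8e+02])]
 shift mm [49.2  4.3 -0.9]
```

Force is about 2.6 N, so the shutter is sliding freely.

Request:
{"name": "arm_command", "arguments": {"targets": [{"dx": 0.01, "dy": 0.001, "dz": 0, "wx": 0, "wy": 0, "wz": 0, "grip": 0}, {"dx": 0.01, "dy": 0.001, "dz": 0, "wx": 0, "wy": 0, "wz": 0, "grip": 0}, {"dx": 0.01, "dy": 0.001, "dz": 0, "wx": 0, "wy": 0, "wz": 0, "grip": 0}, {"dx": 0.008, "dy": 0.001, "dz": 0, "wx": 0, "wy": 0, "wz": 0, "grip": 0}]}}

```text
time: 8.3
ee_pos: [0.5245, -0.0486, 0.0629]
tcp_rot: [-3.137, -0.152, 0.008]
wrist_force: [-2.9, -2.6, 0.1]
finger_gap: -0.0
```

```bash
python3 -c "
from h import *
st([7,-80,62])"
```

```text
t 8.3 box [ -0.1 -79.5  62.9] gap -0.0 F [-2.9  -2.62  0.13] q [-0.24  0.18  1.91 -0.    1.05 -0.34]
 world [ 0.5245 -0.0486  0.0629]  turn [array([-0. , -0.3, -0.1]), array([ 5.000e-01, -1.000e-01,  1.799e+02])]
 shift mm [ 7.1  0.2 -0.9]
```

Request:
{"name": "arm_command", "arguments": {"targets": [{"dx": 0.005, "dy": 0.0004, "dz": 0, "wx": 0, "wy": 0, "wz": 0, "grip": 0}, {"dx": 0.004, "dy": 0.0003, "dz": 0, "wx": 0, "wy": 0, "wz": 0, "grip": 0}]}}

```text
time: 8.5
ee_pos: [0.5328, -0.0478, 0.0625]
tcp_rot: [-3.137, -0.154, 0.017]
wrist_force: [-20.5, -4.8, 17.8]
finger_gap: 0.0003
```

```bash
python3 -c "
from h import *
st([7,-80,62])"
```

```text
t 8.5 box [  8.2 -79.4  62.5] gap 0.3 F [-20.54  -4.84  17.76] q [-0.24  0.2   1.89 -0.    1.06 -0.33]
 world [ 0.5328 -0.0478  0.0625]  turn [array([-0. , -0.6, -0.1]), array([ 1.000e+00, -1.000e-01,  1.799e+02])]
 shift mm [-1.2 -0.7 -0.5]
```

Request:
{"name": "arm_command", "arguments": {"targets": [{"dx": -0.004, "dy": 0, "dz": 0, "wx": 0, "wy": 0, "wz": 0, "grip": 0}, {"dx": -0.012, "dy": -0.001, "dz": 0, "wx": 0, "wy": 0, "wz": 0, "grip": 0}, {"dx": -0.01, "dy": 0, "dz": 0.02, "wx": 0, "wy": 0, "wz": 0, "grip": 0}, {"dx": -0.01, "dy": 0, "dz": 0.04, "wx": 0, "wy": 0, "wz": 0, "grip": 0}, {"dx": -0.03, "dy": 0, "dz": 0.04, "wx": 0, "wy": 0, "wz": 0, "grip": 0}, {"dx": -0.04, "dy": -0.02, "dz": 0.03, "wx": 0, "wy": 0, "wz": 0, "grip": 0}, {"dx": -0.02, "dy": -0.04, "dz": 0, "wx": 0, "wy": 0, "wz": 0, "grip": 0}, {"dx": 0, "dy": -0.04, "dz": 0, "wx": 0, "wy": 0, "wz": 0, "grip": 0}]}}

```text
time: 9.3
ee_pos: [0.4039, -0.1446, 0.1932]
tcp_rot: [-3.136, -0.167, 0.008]
wrist_force: [1.6, 0.4, -0.0]
finger_gap: 0.0001
```

Request:
{"name": "arm_command", "arguments": {"targets": [{"dx": 0, "dy": -0.04, "dz": 0.01, "wx": 0, "wy": 0, "wz": 0, "grip": 0}, {"dx": 0, "dy": -0.04, "dz": 0, "wx": 0, "wy": 0, "wz": 0, "grip": 0}, {"dx": 0, "dy": 0, "dz": 0, "wx": 0, "wy": 0, "wz": 0, "grip": 0}]}}

```text
time: 9.6
ee_pos: [0.4023, -0.2309, 0.2057]
tcp_rot: [3.132, 0.161, 0.004]
wrist_force: [-0.3, 1.1, -1.2]
finger_gap: -0.0
```

```bash
python3 look.py c6
```

```text
t 9.6 box [-139.3 -249.2  205.7] gap -0.0 F [-0.33  1.09 -1.22] q [-0.69 -0.16  1.96 -0.    1.33 -0.79]
 world [ 0.4023 -0.2309  0.2057]  turn [array([ 0.3,  0.2, -0.4]), array([ -0.3,   0.5, 179.6])]
 shift mm [ 108.1  272.8 -120.7]
```

View pics/c6_s.png

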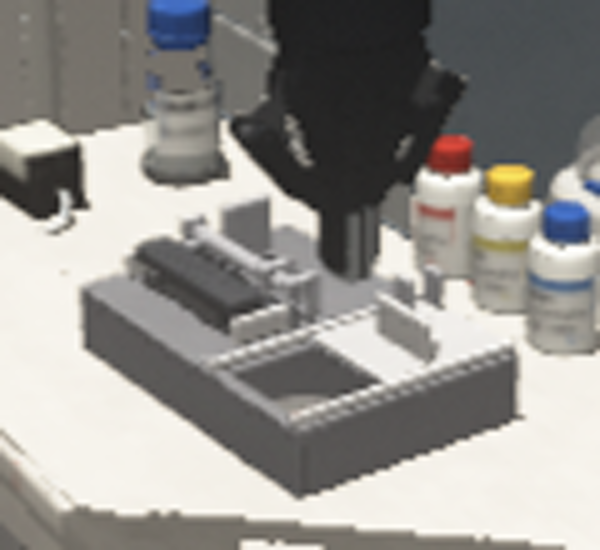

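View pics/c6_t.png

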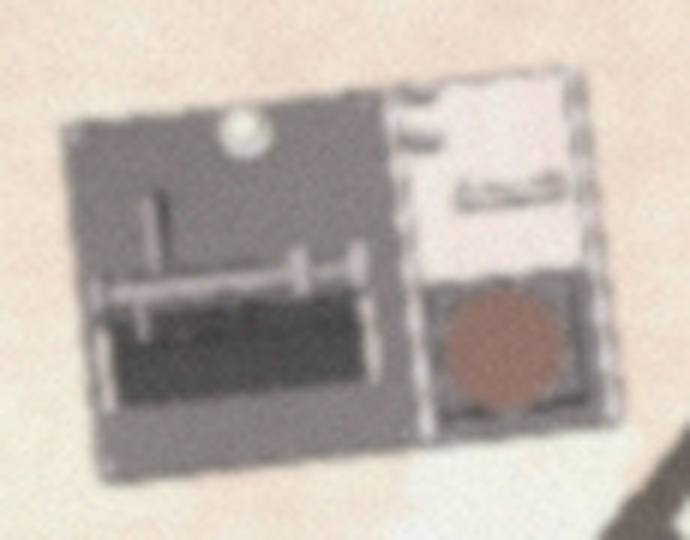

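The views show the shutter open and the bolt drawn, with the plug where it was. I'll do a quick numeric check, then hand in.

```bash
python3 - <<'E'
from h import *
t,s=pickle.load(open("last.pkl","rb"))
T=lambda p:(np.array(p,float)+.5)/6-.5+[215,165]
a=tob(onz(t,T([[242,225],[153,228]]),.091)); print("paddle",(a[1]-a[0]).round(1))
a=tob(onz(t,T([[527,333],[511,192]]),.077)); print("rib",(a[1]-a[0]).round(1))
t0=pickle.load(open("top0.pkl","rb"))["img"].astype(int); d=np.abs(t["img"].astype(int)-t0).max(2)
print("plug diff",d[180:195,248:264].max(),"tape",d[235:272,388:430].max(),"dish",d[185:210,402:428].max(),"timer",d[148:172,390:422].max(),"pump",d[205:232,130:165].max(),"bottle",d[160:190,130:160].max(),"screwdr",d[255:270,124:198].max())
E
```

```text
paddle [ 3.2 39.1  0. ]
rib [63.3 -0.4  0. ]
plug diff 24 tape 125 dish 70 timer 23 pump 24 bottle 23 screwdr 24
```

```bash
python3 -c "
from h import *
t,s=pickle.load(open('last.pkl','rb'))
cv2.imwrite('pics/full_t.png',np.clip(t['img'][:,:,::-1]*1.5,0,255).astype(np.uint8))"
```

```text
(no output)
```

View pics/full_t.png

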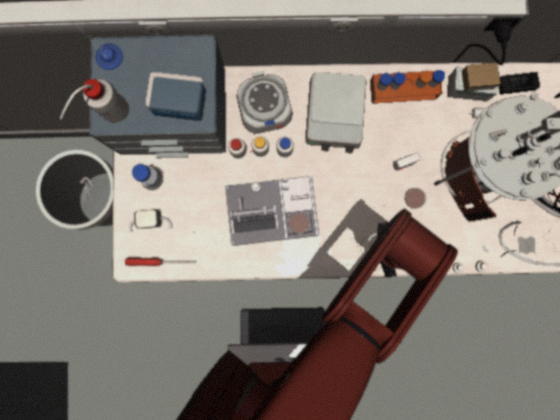

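The tape and dish differences come from the arm: it hides the tape around (408,252) and partly shades the area by the dish. The dish is still at (415,198). The gripper is about 0.2 m up and touches nothing.

```bash
python3 -c "
from plant import *
print(hand_in())"
```

```text
the job is handed in; nothing more can be done
None
```

The sample box is open and the job was handed in at about 10 s of the 48 s allowed. No verdict was reported.

- **Bolt and catch:** I pressed the catch bar down with one fingertip until it met its hard stop. The other fingertip pushed the paddle back until the side force jumped to 24 N. I then raised the gripper straight up with light pressure on the paddle, so the catch could spring up.
- **Shutter:** With the fingers closed, I pushed the rib until the force reached 20 N at its stop. I then backed off and moved the arm clear, about 0.2 m above the bench.

**Last checks**
- **Travel:** In the top view the paddle had moved 39 mm of its 39 mm and the rib 63 mm of its 64 mm.
- **Catch:** The bar looks raised in both views, but I did not measure its height or test the lock.
- **Loose things:** The plug, timer, pump cassette, bottle and screwdriver show no change. The dish area failed the picture comparison, which I put down to the arm's shadow, since the dish looks in place. The tape also failed it and was hidden behind the arm, so I could not confirm it. The gripper never went near either.
- **Camera disagreement:** The two cameras disagreed by 2–3 mm on where the box was. I used the average, and that was close enough for every contact.

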